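Draw the long spoon out through the shelf opening

TASK

Clear the way first: pick up the short flat wooden paddle lying across the opening in the upper clear shelf and lay it flat in the empty compartment of the wooden tray, and let go of it there. Then reach through the opening for the long steel spoon on the lower shelf, tilt it and draw it out diagonally, ball end first, through the opening, and finish while still holding it, motionless, in the gripper with the whole spoon at least 5 cm above the upper shelf and touching nothing else. Leave the cups, jar, brush and the other things standing where they are.

Things in the scene. Friction and masses are not known exactly. Their poses are not given: they have to be found in the camera images.
- shelf: fixed two-tier clear acrylic shelf on short legs. Origin on the work surface under the middle of the opening, z up, long in x (x -215 to +125 mm), 230 wide in y. Lower board: top face 50 above the work surface. Upper board: underside 105, top face 111. 6 mm walls close the 55 high space between them all round. Cups and jar stand on top at about x = -175
- opening (a point): middle of the rectangular opening in the shelf's upper board, at its top face (111 up); axes as the shelf's. 120 long in x (-60 to +60 mm), 150 wide in y (-75 to +75); the board covers the space on all sides of it: the only way in or out
- spoon_center (a point): long steel spoon, 220 over all, about 80 g, on the lower shelf roughly along the shelf's x. Point half-way along it on the handle's axis, 11 above what it lies on. x axis along the handle to the ball end, z up. Handle: straight round bar 9 thick, from 72 behind (-x) to 99 ahead of this point. Only the ball-end half lies under the opening, the bowl half under the upper board
- spoon_ball (a point): middle of the spoon's ball end (22 diameter), 99 ahead of the spoon's centre; it lies under the opening, some 20 to 35 mm inside its +x edge
- spoon_bowl (a point): middle of the spoon's round bowl (40 diameter, 15 high; its bottom 11 below and its rim 4 above the handle's axis), 90 behind the spoon's centre; the bowl's far edge is 110 behind the centre
- spoon: the same long spoon, origin 11 below spoon_center (on what it lies on), axes as spoon_center
- paddle_center (a point): short flat wooden paddle, 180 (its x axis, a round tip adds 10 at the +x end) x 22 wide x 8 thick (z), about 30 g; this point is its middle, half-way up. It starts lying on the upper board across the opening, along the shelf's x axis, above the spoon, its middle 115 above the work surface
- paddle: the same paddle, origin 4 below paddle_center
- tray: fixed low wooden tray 236 long (x axis) x 170 wide (y axis), 20 high, walls 5, floor 5 thick, one divider 5 thick along x in the middle makes two long compartments. Origin: middle of the underside
- compartment (a point): middle of the floor (top face, 5 above the work surface) of the tray's empty compartment, the one on the tray's -y side: 226 long (x, axes as the tray's) x 77 wide (y), 15 deep
- brush: loose brush 150 long lying in the tray's other compartment (+y side); leave alone
- cups_a: stack of two white espresso cups, 62 diameter, 83 high, on the upper shelf; origin under its middle; leave alone
- cups_b: second such stack of two cups on the upper shelf; leave alone
- jar: closed glass jar 50 diameter, 80 high, on the upper shelf between the stacks; leave alone
- cezve: steel cezve 84 diameter, 70 high with a long black handle, on the work surface beyond the shelf; leave alone
- tin: steel tin 70 diameter, 100 high; leave alone

How it is judged:
By the outcome, as a careful person would: the job done as asked, in the order asked, and still so for the second after the job is handed in, while the arm keeps its last pose, push and grip.
It also fails if it takes over 51 s, if anything falls off the work surface, if the arm or the gripper's body presses on something with over 40 N, if the wrist force passes 120 N, or if a joint passes its speed limit or range.

ROBOT

A 6-joint arm with a two-finger parallel gripper is mounted at the origin on the work surface. World frame = base frame: x ahead of the robot, y to its left, z up, the work surface at z = 0. Lengths are in mm, angles in rad, forces in N, time in s.
With the tool pointing down it reaches from about 375 to 825 mm from the base axis. Payload 5.5 kg.
Tool frame: the origin (TCP) lies midway between the tips of the shut fingers; the grasp point (between the pads) lies 19 mm behind it (ctrl.tcp_to_grasp is the z of the grasp point in the tool frame, in mm); z points along the fingers, y is the line along which they close (so a half turn about z gives the same grasp; the last joint's range is limited). The gripper opens to 85 mm and grips with 20 to 120 N. Pads are 22 mm wide; open, the fingers measure 114 mm over their backs; the gripper's body (76 mm by 85 mm) begins 54 mm behind the grasp point. The pads swing forward as they close: fully open they stand 13 mm farther back than shut.
Start: joints at [-1.346, 0.314, -0.047, 1.21, 0, 1.571], TCP at [133.744, -584.899, 231.299] pointing down, gripper open.
Joint ranges: [-2.67, 2.67], [-0.69, 1.73], [-1.03, 1.25], [-2.08, 2.16], [-1.42, 1.45], [-3.14, 3.14]. Speed limits (rad/s): [2.39, 2.39, 3.01, 3.14, 3.14, 3.14].

INTERFACE

Orientations are given as a unit quaternion [w, x, y, z].
In Python, from plant import ctrl gives the robot as it stands. The module is installed in compiled form; this text tells all that it offers.
- The arm moves only by the tool play_rows, never from a script. Its argument "motion" is a list of rows, each an object with "delta_rot": the turn, a rotation vector about the tool's x, y, z in degrees, a list of three; "dp": the shift along the tool's x, y, z in cm, a list of three; "claw": the opening, from 0 (shut) to 1 (fully open). In form: [{"delta_rot": [ax, ay, az], "dp": [tx, ty, tz], "claw": claw}, ...]. A call has 1 to 20 rows; each row shifts and turns the commanded pose from where the row before left it, along the tool's axes as they then stand; what a row does not reach is not made up. A row lasts 1/12 s, in which the tool goes at most 41.7 mm and 7.16 degrees, less where a joint would pass 70% of its speed; a pose out of reach is approached as far as the arm can. A call with a gripper value outside its range is refused whole. The fingers move at their own pace and stop on an object; "squeeze" is the grip in N (left out, the last holds). Time passes only in rows, so rows that do not move let the fingers close. It gives the time, the measured TCP pose, the force, the opening and the grip force at its end, in the units of the state.
- ctrl.get_state(): the state, without advancing time (a new reading comes with each control period).
- ctrl.capture(name): name is "scene" or "top" or "wrist"; returns the picture (384x512x3 uint8, red, green, blue); there is no depth.
- ctrl.camera_params(name): a dict with "fx", "fy", "cx", "cy" (pixels), "distortion" ([k1, k2, p1, p2, k3] as OpenCV has them; the pictures are not rectified), "R" (3x3) and "t" (3): a world point X has camera coordinates R X + t; the wrist camera has in their place "hand_eye" (4x4, takes a point from camera to tool coordinates, whose origin is the TCP and whose axes are the flange's). Camera axes: x right, y down, z forward; pixel columns grow to the right and rows downward; lengths in mm; the calibration is good to about 2 mm. A picture is of the moment at which its call begins: read the wrist's pose just before it. camera_params takes no time and is no camera call.
- ctrl.finish_job(): hands the job in; it is judged then, once.
Trained networks look in the newest picture that a camera, given by its name, has taken for a name from the list of things; names that differ only in an ending like _2 or _b are one class to them, and where a whole thing is asked for, a point or a joint stands for the part that bears it (a point fixed in the world has none). Each returns a list of dicts, best first, with "conf" (0 to 1); they miss things now and then, are a little off and sometimes report something else, mostly with a low value. They report only what shows in the picture. A call takes as long as a camera call.
- ctrl.regions_of(camera, label): "pixels" (384x512 bool, what is visible of it) and "extent" ([left, top, right, bottom] in pixels, round what is visible of it).
- ctrl.pinpoint(camera, label): "at" ([column, row] in pixels: a listed point, or the origin of a listed thing).
The state is a dict: "t": time; "joint_pos": joint angles; "joint_vel": joint speeds; "joint_efforts": joint torques, N m; "eef_pos": TCP position; "tcp_rot": TCP orientation; "ft_force": force on the tool from outside, world axes, zero at the start; "moment": the same for the moment, N m; "grip_width": finger opening in mm; "gripper_force": force on a finger pad.
Only numpy, scipy, OpenCV 4.12 (cv2) and the standard library are available. Lean on these libraries where they do the work, as an engineer would, in place of code of your own. Each camera call takes 0.05 s, during which the arm holds its last target. There are 200 camera calls.

## Working session

There is one attempt and no reset: what is moved stays moved. The work goes in short steps, Python scripts to look and compute and a tool call to move; the robot and the scene stay as the last step left them, time stands still between calls to the robot, and variables do not carry over. Pictures are saved under pics/ and viewed, at most 10 in all, crops included, and the job is handed in when it is done.

Besides the shell and the picture viewer there is one more tool, called as name(argument=value, ...), one argument or row to a line, values as JSON. play_rows: Moves the arm, as the interface text tells. Its arguments: {"type":"object","properties":{"motion":{"type":"array"},"squeeze":{"type":"number"}},"required":["motion"]}

```bash
mkdir -p pics; cat > h.py <<'E'
import numpy as np, cv2
from scipy.spatial.transform import Rotation as Ro
from plant import ctrl
def cam(name,st=None):
    p=ctrl.camera_params(name)
    K=np.array([[p['fx'],0,p['cx']],[0,p['fy'],p['cy']],[0,0,1]]);d=np.array(p['distortion'],float)
    if 'R' in p: R=np.array(p['R']);t=np.array(p['t'])
    else:
        st=st or ctrl.get_state();H=np.array(p['hand_eye']);T=np.eye(4)
        q=st['tcp_rot'];T[:3,:3]=Ro.from_quat([q[1],q[2],q[3],q[0]]).as_matrix();T[:3,3]=st['eef_pos']
        W=np.linalg.inv(T@H);R=W[:3,:3];t=W[:3,3]
    return K,d,R,t
def ray(c,px):
    K,d,R,t=c
    u=cv2.undistortPoints(np.array([[px]],float),K,d)[0,0]
    v=R.T@np.array([u[0],u[1],1]);return -R.T@t,v/np.linalg.norm(v)
def atz(c,px,z):
    o,v=ray(c,px);return o+v*(z-o[2])/v[2]
def tri(rs):
    A=0;b=0
    for o,v in rs:
        P=np.eye(3)-np.outer(v,v);A=A+P;b=b+P@o
    X=np.linalg.solve(A,b)
    return X,[np.linalg.norm((np.eye(3)-np.outer(v,v))@(X-o)) for o,v in rs]
def proj(c,X):
    K,d,R,t=c
    return cv2.projectPoints(np.array(X,float).reshape(-1,3),cv2.Rodrigues(R)[0],t,K,d)[0][:,0]
E
cat > m.py <<'E'
from h import *
C={}
for n in ['scene','top']:
    im=ctrl.capture(n);cv2.imwrite(f'pics/{n}0.png',im[:,:,::-1]);C[n]=cam(n)
print(ctrl.get_state())
for l in ['opening','spoon_center','spoon_ball','spoon_bowl','paddle_center','compartment','tray','shelf','cups_a','jar','tin','cezve','brush']:
    D={n:ctrl.pinpoint(n,l) for n in C}
    for n in C: print(l,n,[(np.round(x['at']).tolist(),round(x['conf'],2)) for x in D[n]][:3])
    if D['scene'] and D['top']:
        X,e=tri([ray(C[n],D[n][0]['at']) for n in C]);print('   ',X.round(1),np.round(e,1))
a=cv2.imread('pics/scene0.png');b=cv2.imread('pics/top0.png');cv2.imwrite('pics/both0.png',cv2.resize(np.vstack([a,b]),(400,600)) if 0 else cv2.resize(np.hstack([a,b]),(800,300)))
E
python3 m.py
```

```text
{'t': 0.1, 'joint_pos': array([-1.34605542e+00,  3.14167745e-01, -4.79429158e-02,  1.21020341e+00,
        6.85832093e-06,  1.57081956e+00]), 'joint_vel': array([-0.00015553, -0.00162277,  0.00155231,  0.00102317, -0.00012779,
        0.00055534]), 'joint_efforts': array([ 9.35188036e-04, -5.40767241e+01,  3.40540946e+01,  1.11518838e-02,
        2.37982968e-04, -8.00044297e-07]), 'eef_pos': array([ 133.60232431, -584.41996435,  230.52918324]), 'tcp_rot': array([-7.54469596e-04,  9.93694098e-01,  1.12122540e-01, -8.16966944e-05]), 'ft_force': array([-0.08774311, -0.40268919,  0.79156273]), 'moment': array([ 0.04998307, -0.00614649,  0.00550295]), 'gripper_force': 0.0, 'grip_width': 85.73357975865103}
opening scene [([227.0, 152.0], 0.82), ([200.0, 168.0], 0.65)]
opening top [([290.0, 227.0], 0.89)]
    [521.4 -91.1 120.3] [0.6 0.6]
spoon_center scene [([202.0, 169.0], 0.77)]
spoon_center top [([292.0, 224.0], 0.65)]
    [ 546.  -121.8   75.4] [25.5 25.5]
spoon_ball scene [([233.0, 178.0], 0.67)]
spoon_ball top [([358.0, 252.0], 0.23)]
    [ 442.6 -216.4  -49.9] [90.1 90.1]
spoon_bowl
[... 305 characters left out ...]
[160.0, 228.0], 0.78), ([287.0, 235.0], 0.37)]
    [521.1 263.8  10.7] [2.2 2.2]
shelf scene [([227.0, 188.0], 0.82), ([156.0, 254.0], 0.59)]
shelf top [([286.0, 231.0], 0.91)]
    [521.  -95.6  -5.3] [4. 4.]
cups_a scene [([180.0, 129.0], 0.92), ([154.0, 157.0], 0.56)]
cups_a top [([352.0, 206.0], 0.82), ([355.0, 254.0], 0.72)]
    [ 560.8 -214.   186.4] [23.1 23.1]
jar scene [([164.0, 138.0], 0.87)]
jar top []
tin scene [([155.0, 254.0], 0.68), ([232.0, 178.0], 0.57)]
tin top [([307.0, 141.0], 0.67)]
    [ 782.  -148.9    9. ] [0.5 0.5]
cezve scene [([274.0, 292.0], 0.85)]
cezve top []
brush scene [([380.0, 239.0], 0.67)]
brush top [([146.0, 224.0], 0.96)]
    [532.1 305.9  -6.9] [2.6 2.6]
```

View pics/scene0.png

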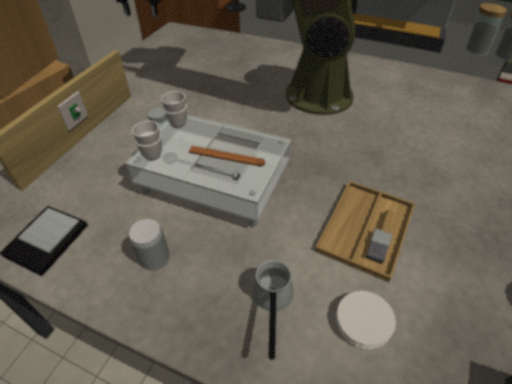

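View pics/top0.png

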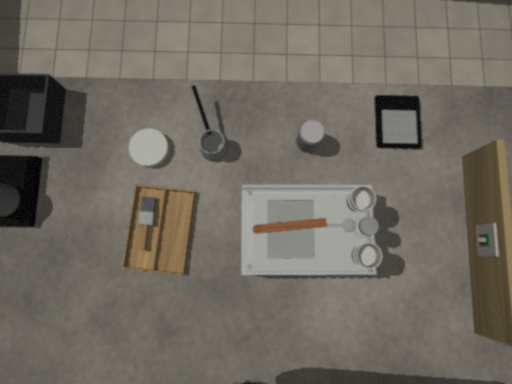

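The scene view shows the paddle running from (190,150) to (263,163), with the spoon's bowl at (170,158) and its ball at (237,177). The empty compartment is at about (347,218). In the top view the opening spans columns 267–315 and rows 200–258. The cups are at column 360, so shelf x is close to world +y.

I'll go over the opening for a closer look.

play_rows(
  motion=[
    {"delta_rot":[0,0,0],"dp":[2.4,-1.95,-1.1],"claw":1},
    {"delta_rot":[0,0,0],"dp":[2.4,-1.95,-1.1],"claw":1},
    {"delta_rot":[0,0,0],"dp":[2.4,-1.95,-1.1],"claw":1},
    {"delta_rot":[0,0,0],"dp":[2.4,-1.95,-1.1],"claw":1},
    {"delta_rot":[0,0,0],"dp":[2.4,-1.95,-1.1],"claw":1},
    {"delta_rot":[0,0,0],"dp":[2.4,-1.95,-1.1],"claw":1},
    {"delta_rot":[0,0,0],"dp":[2.4,-1.95,-1.1],"claw":1},
    {"delta_rot":[0,0,0],"dp":[2.4,-1.95,-1.1],"claw":1},
    {"delta_rot":[0,0,0],"dp":[2.4,-1.95,-1.1],"claw":1},
    {"delta_rot":[0,0,0],"dp":[2.4,-1.95,-1.1],"claw":1},
    {"delta_rot":[0,0,0],"dp":[2.4,-1.95,-1.1],"claw":1},
    {"delta_rot":[0,0,0],"dp":[2.4,-1.95,-1.1],"claw":1},
    {"delta_rot":[0,0,0],"dp":[2.4,-1.95,-0.6],"claw":1},
    {"delta_rot":[0,0,0],"dp":[2.4,-1.95,-0.6],"claw":1},
    {"delta_rot":[0,0,0],"dp":[2.4,-1.95,-0.6],"claw":1},
    {"delta_rot":[0,0,0],"dp":[2.4,-1.95,-0.6],"claw":1},
    {"delta_rot":[0,0,0],"dp":[2.4,-1.95,-0.6],"claw":1},
    {"delta_rot":[0,0,0],"dp":[2.4,-1.95,0],"claw":1},
    {"delta_rot":[0,0,0],"dp":[2.4,-1.95,0],"claw":1},
    {"delta_rot":[0,0,0],"dp":[2.4,-1.95,0],"claw":1},
  ],
)

```text
t: 3.07
eef_pos: [515.6, -96.3, 393.6]
tcp_rot: [0.0, 0.994, 0.112, 0.0]
ft_force: [1.1, -1.0, -0.4]
grip_width: 85.6
gripper_force: 0.0
```

play_rows(
  motion=[
    {"delta_rot":[0,0,-6],"dp":[0,0,0],"claw":1},
    {"delta_rot":[0,0,-6],"dp":[0,0,0],"claw":1},
    {"delta_rot":[0,0,-6],"dp":[0,0,0],"claw":1},
    {"delta_rot":[0,0,-6],"dp":[0,0,0],"claw":1},
    {"delta_rot":[0,0,-6],"dp":[0,0,0],"claw":1},
    {"delta_rot":[0,0,-6],"dp":[0,0,0],"claw":1},
    {"delta_rot":[0,0,-6],"dp":[0,0,0],"claw":1},
    {"delta_rot":[0,0,-6],"dp":[0,0,0],"claw":1},
    {"delta_rot":[0,0,-6],"dp":[0,0,0],"claw":1},
    {"delta_rot":[0,0,-6],"dp":[0,0,0],"claw":1},
    {"delta_rot":[0,0,-6],"dp":[0,0,0],"claw":1},
    {"delta_rot":[0,0,-6],"dp":[0,0,0],"claw":1},
    {"delta_rot":[0,0,-5],"dp":[0,0,0],"claw":1},
    {"delta_rot":[0,0,0],"dp":[0,0,0],"claw":1},
  ],
)

```text
t: 4.23
eef_pos: [514.7, -97.7, 393.4]
tcp_rot: [0.0, 0.707, 0.707, 0.0]
ft_force: [0.2, -0.7, -0.3]
grip_width: 85.5
gripper_force: 0.0
```

```bash
cat > w.py <<'E'
import sys
from h import *
st=ctrl.get_state();im=ctrl.capture('wrist');cv2.imwrite(f'pics/{sys.argv[1]}.png',im[:,:,::-1]);c=cam('wrist',st)
print(st['t'],st['eef_pos'].round(1),st['tcp_rot'].round(4),st['joint_pos'].round(3),st['ft_force'].round(1),st['grip_width'],st['gripper_force'])
print('cam',(-c[2].T@c[3]).round(),c[2][2].round(2))
Z=dict(opening=111,spoon_center=61,spoon_ball=61,spoon_bowl=61,paddle_center=115,compartment=5,tray=0,shelf=0)
for l in sys.argv[2:]:
    for x in ctrl.pinpoint('wrist',l)[:2]:
        print(l,np.round(x['at'],1),round(x['conf'],2),atz(c,x['at'],Z[l]).round(1),[v.round(4).tolist() for v in ray(c,x['at'])])
E
python3 w.py w1 opening paddle_center spoon_ball spoon_bowl spoon_center; python3 -c "
from h import *
print(np.round(ctrl.camera_params('wrist')['hand_eye'],3))"
```

```text
4.2333 [514.7 -97.7 393.4] [0.     0.7071 0.7071 0.    ] [-0.188  0.155  0.115  1.531  0.     1.383] [ 0.2 -0.7 -0.3] 85.51125377965934 0.0
cam [514. -25. 536.] [ 0.   -0.28 -0.96]
opening [257.7 152.6] 0.93 [519.6 -90.2 111. ] [[514.1235, -24.8805, 536.437], [0.0128, -0.1518, -0.9883]]
paddle_center [263.5 159.6] 0.65 [527.4 -99.1 115. ] [[514.1235, -24.8805, 536.437], [0.0311, -0.1733, -0.9844]]
paddle_center [407.2 179. ] 0.16 [ 728.9 -125.5  115. ] [[514.1235, -24.8805, 536.437], [0.444, -0.2082, -0.8715]]
spoon_ball [267.2 130.1] 0.37 [534.3 -64.3  61. ] [[514.1235, -24.8805, 536.437], [0.0422, -0.0825, -0.9957]]
spoon_bowl [405.7 174.3] 0.75 [ 752.9 -130.9   61. ] [[514.1235, -24.8805, 536.437], [0.4401, -0.1954, -0.8764]]
spoon_bowl [262.8 153.9] 0.63 [528.  -99.9  61. ] [[514.1235, -24.8805, 536.437], [0.0289, -0.1557, -0.9874]]
spoon_center [266.1 131.4] 0.19 [532.7 -66.2  61. ] [[514.1235, -24.8805, 536.437], [0.0389, -0.0865, -0.9955]]
[[ 0.00000e+00 -9.59000e-01 -2.82000e-01  7.28290e+01]
 [ 1.00000e+00 -0.00000e+00  1.00000e-03 -5.75000e-01]
 [-1.00000e-03 -2.82000e-01  9.59000e-01 -1.43083e+02]
 [ 0.00000e+00  0.00000e+00  0.00000e+00  1.00000e+00]]
```

View pics/w1.png

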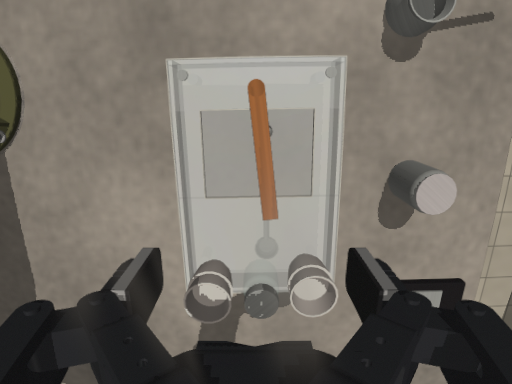

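The wrist view shows the paddle from its round tip at (256,82) to its other end at (270,219). The ball peeks out at (269,130) and the bowl is at (266,246). The opening's corners are at (201,111), (313,108), (312,197) and (205,198).

I'll triangulate the paddle's ends and outline.

```bash
cat > p.py <<'E'
from h import *
E={}
for n,f in [('scene','scene0'),('top','top0'),('wrist','w1')]:
    im=cv2.imread(f'pics/{f}.png');hsv=cv2.cvtColor(im,cv2.COLOR_BGR2HSV)
    m=((hsv[:,:,0]<16)&(hsv[:,:,1]>130)&(hsv[:,:,2]>70)).astype(np.uint8)
    k,l,s,ce=cv2.connectedComponentsWithStats(m)
    box={'scene':(180,140,280,170),'top':(240,205,335,240),'wrist':(240,70,285,230)}[n]
    ok=[i for i in range(1,k) if box[0]<ce[i][0]<box[2] and box[1]<ce[i][1]<box[3]]
    i=max(ok,key=lambda i:s[i,4]);P=np.argwhere(l==i)[:,::-1].astype(float);c=cam(n)
    mu=P.mean(0);w=np.linalg.svd(P-mu,full_matrices=False)[2][0];a=(P-mu)@w
    e=[mu+w*a.min(),mu+w*a.max()]
    e.sort(key=lambda q:-atz(c,q,119)[1]);E[n]=(c,e)   # +y end first
    print(n,len(P),np.round(e,1).tolist(),[atz(c,q,119).round(1).tolist() for q in e])
for j in (0,1):
    X,er=tri([ray(E[n][0],E[n][1][j]) for n in E]);print(X.round(1),np.round(er,1))
    X,er=tri([ray(E[n][0],E[n][1][j]) for n in ('top','wrist')]);print('  tw',X.round(1),np.round(er,1))
c=E['wrist'][0]
for q in [(201,111),(313,108),(312,197),(205,198)]: print('open',atz(c,q,111).round(1))
for q in [(269,130),(266,246)]: print('spoon',atz(c,q,61).round(1))
E
python3 p.py; python3 - <<'E'
from h import *
b=cv2.imread('pics/top0.png');K=cam('top')
# tray corners in the top view
for q in [(137,187),(194,191),(184,273),(124,268)]: print(atz(K,q,20).round(1))
E
```

```text
scene 434 [[263.1, 162.4], [190.2, 148.9]] [[521.0, 2.4, 119.0], [543.2, -180.0, 119.0]]
top 447 [[253.9, 228.9], [324.8, 221.8]] [[515.8, 0.5, 119.0], [537.1, -180.2, 119.0]]
wrist 1849 [[255.3, 79.1], [268.5, 209.7]] [[516.6, 4.1, 119.0], [534.7, -169.2, 119.0]]
[516.6   1.9 115.4] [1.2 1.5 2.5]
  tw [515.4   1.4 143.2] [1.5 1.5]
[ 537.1 -179.   112.2] [5.  2.3 7.3]
  tw [ 539.8 -189.5   62. ] [2.3 2.3]
open [445.3 -34.9 111. ]
open [592.1 -31.5 111. ]
open [ 596.3 -153.2  111. ]
open [ 445.3 -154.2  111. ]
spoon [537.1 -64.2  61. ]
spoon [ 534.1 -252.6   61. ]
[635.  334.8  20. ]
[626.5 172.9  20. ]
[398.8 190.   20. ]
[409.4 354.7  20. ]
```

play_rows(
  motion=[
    {"delta_rot":[0,0,-3.2],"dp":[0,0.6,2.5],"claw":1},
    {"delta_rot":[0,0,-3.3],"dp":[0,0.6,2.5],"claw":1},
    {"delta_rot":[0,0,0],"dp":[0,0,3.5],"claw":1},
    {"delta_rot":[0,0,0],"dp":[0,0,3.5],"claw":1},
    {"delta_rot":[0,0,0],"dp":[0,0,3.5],"claw":1},
    {"delta_rot":[0,0,0],"dp":[0,0,3.5],"claw":1},
    {"delta_rot":[0,0,0],"dp":[0,0,3.5],"claw":1},
    {"delta_rot":[0,0,0],"dp":[0,0,2.2],"claw":1},
    {"delta_rot":[0,0,0],"dp":[0,0,0],"claw":1},
    {"delta_rot":[0,0,0],"dp":[0,0,0],"claw":1},
  ],
)

```text
t: 5.37
eef_pos: [525.8, -97.2, 145.7]
tcp_rot: [-0.001, 0.667, 0.745, -0.001]
ft_force: [1.2, -0.4, 0.5]
grip_width: 85.6
gripper_force: 0.0
```

```bash
python3 w.py w2 opening paddle_center spoon_ball spoon_bowl
```

```text
5.3667 [525.8 -97.2 145.7] [-1.100e-03  6.669e-01  7.452e-01 -7.000e-04] [-0.183  0.245 -0.34   0.989  0.     1.277] [ 1.2 -0.4  0.5] 85.57182629284503 0.0
cam [518. -25. 289.] [ 0.03 -0.28 -0.96]
opening [243.4 217.9] 0.58 [518.4 -91.8 111. ] [[517.5871, -24.9227, 288.8203], [0.0043, -0.3518, -0.9361]]
paddle_center [258.9 229.8] 0.88 [528.3 -96.7 115. ] [[517.5871, -24.9227, 288.8203], [0.0568, -0.3811, -0.9228]]
spoon_ball [267.2 165.2] 0.6 [531.8 -67.7  61. ] [[517.5871, -24.9227, 288.8203], [0.0611, -0.1843, -0.981]]
```

View pics/w2.png

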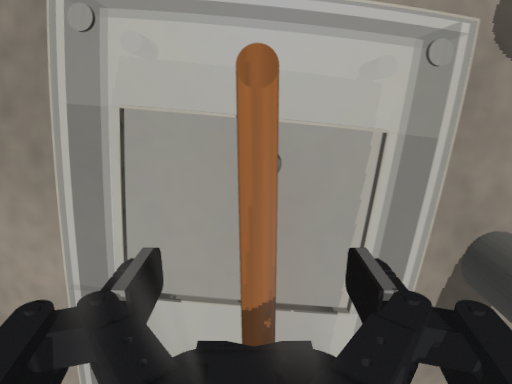

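The paddle stands vertical in the view, centred between the fingers at column 258. The opening's near edge is at rows 110–133. I'll go down and grip.

play_rows(
  motion=[
    {"delta_rot":[0,0,0],"dp":[0,0.1,2],"claw":1},
    {"delta_rot":[0,0,0],"dp":[0,0,2],"claw":1},
    {"delta_rot":[0,0,0],"dp":[0,0,1],"claw":1},
    {"delta_rot":[0,0,0],"dp":[0,0,0],"claw":0},
    {"delta_rot":[0,0,0],"dp":[0,0,0],"claw":0},
    {"delta_rot":[0,0,0],"dp":[0,0,0],"claw":0},
    {"delta_rot":[0,0,0],"dp":[0,0,0],"claw":0},
    {"delta_rot":[0,0,0],"dp":[0,0,0],"claw":0},
    {"delta_rot":[0,0,0],"dp":[0,0,0],"claw":0},
    {"delta_rot":[0,0,0],"dp":[0,0,0],"claw":0},
    {"delta_rot":[0,0,0],"dp":[0,0,0],"claw":0},
  ],
  squeeze=50,
)

```text
t: 6.53
eef_pos: [528.6, -97.5, 97.4]
tcp_rot: [0.001, 0.667, 0.745, 0.001]
ft_force: [-0.6, 0.5, 6.8]
grip_width: 20.8
gripper_force: 49.4
```

play_rows(
  motion=[
    {"delta_rot":[0,0,0],"dp":[0,0,-1],"claw":0},
    {"delta_rot":[0,0,0],"dp":[0,0,-2.5],"claw":0},
    {"delta_rot":[0,0,0],"dp":[0,0,-3.5],"claw":0},
    {"delta_rot":[0,0,0],"dp":[0,0,-3.5],"claw":0},
    {"delta_rot":[0,0,0],"dp":[0,0,-3.5],"claw":0},
    {"delta_rot":[0,0,0],"dp":[2,0.2,-2],"claw":0},
    {"delta_rot":[0,0,0],"dp":[3.5,0.3,0],"claw":0},
    {"delta_rot":[0,0,0],"dp":[3.5,0.3,0],"claw":0},
    {"delta_rot":[0,0,0],"dp":[3.5,0.3,0],"claw":0},
    {"delta_rot":[0,0,0],"dp":[3.5,0.3,0],"claw":0},
    {"delta_rot":[0,0,0],"dp":[3.5,0.3,0],"claw":0},
    {"delta_rot":[0,0,0],"dp":[2.5,0.2,0],"claw":0},
    {"delta_rot":[0,0,0],"dp":[0,0,0],"claw":0},
  ],
)

```text
t: 7.62
eef_pos: [521.7, 127.7, 256.8]
tcp_rot: [-0.001, 0.665, 0.747, 0.001]
ft_force: [-0.4, -1.1, -0.2]
grip_width: 21.2
gripper_force: 49.0
```

```bash
python3 w.py w3 compartment tray paddle_center; cat > t.py <<'E'
from h import *
for n in ('top','scene'):
    im=ctrl.capture(n);cv2.imwrite(f'pics/{n}1.png',im[:,:,::-1])
    c=cam(n)
    for l,z in [('spoon_ball',61),('spoon_bowl',61),('spoon_center',61),('opening',111),('compartment',5),('tray',0)]:
        for x in ctrl.pinpoint(n,l)[:2]: print(n,l,np.round(x['at'],1),round(x['conf'],2),atz(c,x['at'],z).round(1))
E
python3 t.py
```

```text
7.6167 [521.7 127.7 256.8] [-6.000e-04  6.648e-01  7.470e-01  8.000e-04] [ 0.239  0.185 -0.155  1.23   0.002  1.693] [-0.4 -1.1 -0.2] 21.166115821609328 49.02960777282715
cam [513. 200. 400.] [ 0.03 -0.28 -0.96]
compartment [394.2 350.7] 0.5 [ 778.6 -145.6    5. ] [[512.7532, 199.7157, 400.0628], [0.452, -0.587, -0.6716]]
tray [256.7 261.3] 0.34 [542.1 -12.7   0. ] [[512.7532, 199.7157, 400.0628], [0.0646, -0.468, -0.8814]]
paddle_center [254.2 267. ] 0.57 [531.9  41.7 115. ] [[512.7532, 199.7157, 400.0628], [0.0586, -0.4841, -0.8731]]
top spoon_ball [280.6 224.4] 0.42 [533.  -70.9  61. ]
top spoon_center [310.8 221.8] 0.44 [ 541.4 -152.4   61. ]
top opening [287.4 225.5] 0.62 [526.6 -85.3 111. ]
top compartment [306.1 140.4] 0.34 [ 786.  -147.5    5. ]
top tray [286.4 234.3] 0.57 [510.  -91.3   0. ]
scene spoon_ball [233.9 177.7] 0.68 [540.5 -66.6  61. ]
scene spoon_center [203.7 169.9] 0.5 [ 544.2 -149.    61. ]
scene opening [225.9 151.3] 0.62 [510.  -99.9 111. ]
scene compartment [348.9 220. ] 0.78 [514.9 223.2   5. ]
scene compartment [154.3 153.9] 0.43 [ 488.7 -348.7    5. ]
scene tray [367.8 226.5] 0.57 [512.8 269.5   0. ]
scene tray [154.7 254.4] 0.55 [ 778.1 -155.9    0. ]
```

View pics/w3.png

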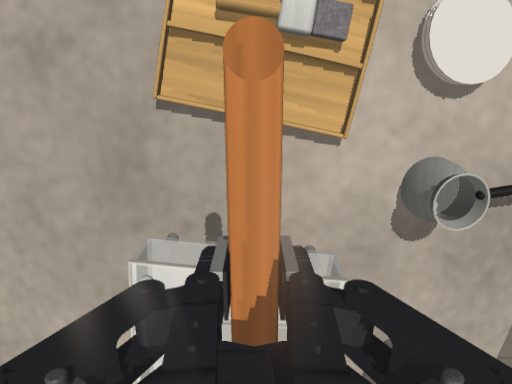

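The tray is visible: its near wall's top runs (154,98)–(346,137) and the divider (166,27)–(361,67). The held paddle lies along column 254.

```bash
python3 - <<'E'
from h import *
c=cam('wrist');P=[atz(c,q,20) for q in [(154,98),(346,137),(361,67),(166,27)]]
for p in P: print(p.round(1))
print(np.mean(P,0),[np.degrees(np.arctan2(*(b-a)[1::-1])) for a,b in [(P[0],P[1]),(P[3],P[2])]])
K=cam('top');p=[atz(K,q,20) for q in [(194,191),(184,273)]];print(p)
for l in ['compartment','tray']:
  for n,D in (('a',1),): pass
st=ctrl.get_state();q=st['tcp_rot'];R=Ro.from_quat([q[1],q[2],q[3],q[0]]).as_matrix();print(R.round(4))
E
```

```text
[397.5 189.1  20. ]
[628.  169.2  20. ]
[631. 250.  20.]
[407.6 267.5  20. ]
[516.03382177 218.94950902  20.        ] [np.float64(-4.916472512758356), np.float64(-4.47282983660916)]
[array([626.48226002, 172.91617014,  20.        ]), array([398.75849746, 190.01819502,  20.        ])]
[[-0.1111  0.9938 -0.    ]
 [ 0.9938  0.1111 -0.    ]
 [-0.     -0.     -1.    ]]
```

play_rows(
  motion=[
    {"delta_rot":[0,0,0],"dp":[3.1,0.2,0],"claw":0},
    {"delta_rot":[0,0,0],"dp":[3.1,0.2,0],"claw":0},
    {"delta_rot":[0,0,0],"dp":[3.2,0.3,0],"claw":0},
    {"delta_rot":[0,0,-6.6],"dp":[0,0,0],"claw":0},
    {"delta_rot":[0,0,-6.6],"dp":[0,0,0],"claw":0},
    {"delta_rot":[0,0,-6.6],"dp":[0,0,0],"claw":0},
    {"delta_rot":[0,0,-6.6],"dp":[0,0,0],"claw":0},
    {"delta_rot":[0,0,-6.6],"dp":[0,0,0],"claw":0},
    {"delta_rot":[0,0,-6.6],"dp":[0,0,0],"claw":0},
    {"delta_rot":[0,0,-6.6],"dp":[0,0,1],"claw":0},
    {"delta_rot":[0,0,-6.6],"dp":[0,0,2],"claw":0},
    {"delta_rot":[0,0,-6.6],"dp":[0,0,3],"claw":0},
    {"delta_rot":[0,0,-6.6],"dp":[0,0,3],"claw":0},
    {"delta_rot":[0,0,-6.6],"dp":[0,0,3],"claw":0},
    {"delta_rot":[0,0,-6.6],"dp":[0,0,3],"claw":0},
    {"delta_rot":[0,0,0],"dp":[0,0,3],"claw":0},
    {"delta_rot":[0,0,0],"dp":[0,0,1.5],"claw":0},
    {"delta_rot":[0,0,0],"dp":[0,0,0],"claw":0},
    {"delta_rot":[0,0,0],"dp":[0,0,0],"claw":0},
  ],
)

```text
t: 10.1
eef_pos: [518.0, 217.4, 60.8]
tcp_rot: [-0.001, 0.039, 0.999, -0.0]
ft_force: [-0.2, 0.0, 0.2]
grip_width: 20.3
gripper_force: 49.0
```

```bash
python3 w.py w4 compartment tray paddle_center
```

```text
10.1 [518.  217.4  60.8] [-9.000e-04  3.850e-02  9.993e-01 -4.000e-04] [ 0.397  0.37  -0.381  0.822  0.     0.474] [-0.2  0.   0.2] 20.321116128092793 49.0159946680069
cam [446. 224. 204.] [ 0.28 -0.02 -0.96]
paddle_center [253.5 268.4] 0.65 [496.1 219.9 115. ] [[445.8026, 223.8239, 203.9935], [0.4916, -0.0388, -0.8699]]
```

View pics/w4.png

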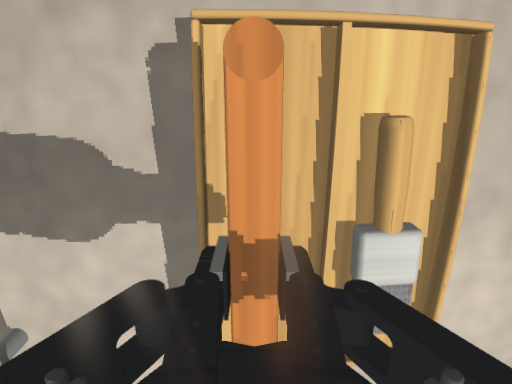

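The paddle is over the compartment, between the wall at column 200 and the divider at column 345. I'll check the lateral offset.

```bash
python3 - <<'E'
from h import *
c=cam('wrist')
for q in [(195,12),(347,24),(202,240),(325,280),(203,25),(338,30)]: print(q,atz(c,q,20).round(1))
st=ctrl.get_state();q=st['tcp_rot'];R=Ro.from_quat([q[1],q[2],q[3],q[0]]).as_matrix();print(R.round(3))
E
```

```text
(195, 12) [397.9 196.9  20. ]
(347, 24) [409.9 278.6  20. ]
(202, 240) [530.4 184.9  20. ]
(325, 280) [566.4 264.   20. ]
(203, 25) [404.9 200.5  20. ]
(338, 30) [412.7 273.6  20. ]
[[-0.997  0.077  0.003]
 [ 0.077  0.997  0.001]
 [-0.003  0.001 -1.   ]]
```

play_rows(
  motion=[
    {"delta_rot":[0,0,0],"dp":[0,0.9,1],"claw":0},
    {"delta_rot":[0,0,0],"dp":[0,0,1.5],"claw":0},
    {"delta_rot":[0,0,0],"dp":[0,0,1.2],"claw":0},
    {"delta_rot":[0,0,0],"dp":[0,0,0.8],"claw":0},
    {"delta_rot":[0,0,0],"dp":[0,0,0.5],"claw":0},
    {"delta_rot":[0,0,0],"dp":[0,0,0.3],"claw":0},
    {"delta_rot":[0,0,0],"dp":[0,0,0],"claw":0},
    {"delta_rot":[0,0,0],"dp":[0,0,0],"claw":0},
  ],
)

```text
t: 10.97
eef_pos: [519.7, 226.8, 8.6]
tcp_rot: [0.0, 0.039, 0.999, 0.0]
ft_force: [0.5, 0.4, 0.1]
grip_width: 20.9
gripper_force: 49.0
```

play_rows(
  motion=[
    {"delta_rot":[0,0,0],"dp":[0,0,0.2],"claw":0},
    {"delta_rot":[0,0,0],"dp":[0,0,0],"claw":0},
    {"delta_rot":[0,0,0],"dp":[0,0,0],"claw":0.37},
    {"delta_rot":[0,0,0],"dp":[0,0,0],"claw":0.37},
    {"delta_rot":[0,0,0],"dp":[0,0,0],"claw":0.37},
    {"delta_rot":[0,0,0],"dp":[0,0,0],"claw":0.37},
    {"delta_rot":[0,0,0],"dp":[0,0,0],"claw":0.37},
    {"delta_rot":[0,0,0],"dp":[0,0,-0.5],"claw":0.37},
    {"delta_rot":[0,0,0],"dp":[0,0,-1],"claw":0.37},
    {"delta_rot":[0,0,0],"dp":[0,0,-1.5],"claw":0.37},
    {"delta_rot":[0,0,0],"dp":[0,0,-2],"claw":0.37},
    {"delta_rot":[0,0,0],"dp":[0,0,-3],"claw":1},
    {"delta_rot":[0,0,0],"dp":[0,0,-3],"claw":1},
    {"delta_rot":[0,0,0],"dp":[0,0,-3.5],"claw":1},
    {"delta_rot":[0,0,0],"dp":[0,0,-3.5],"claw":1},
    {"delta_rot":[0,0,0],"dp":[0,0,-3.5],"claw":1},
    {"delta_rot":[0,0,0],"dp":[0,0,-3.5],"claw":1},
    {"delta_rot":[0,0,0],"dp":[0,0,0],"claw":1},
  ],
)

```text
t: 12.47
eef_pos: [522.5, 228.0, 265.1]
tcp_rot: [0.005, 0.039, 0.999, 0.003]
ft_force: [0.4, -0.0, 0.6]
grip_width: 85.4
gripper_force: 0.0
```

```bash
python3 w.py w5 compartment paddle_center; python3 t.py
```

```text
12.4667 [522.5 228.  265.1] [0.0054 0.0386 0.9992 0.0026] [ 0.411  0.235 -0.074  1.25   0.     0.489] [ 0.4 -0.   0.6] 85.37561740205274 0.0
cam [448. 234. 407.] [ 0.29 -0.02 -0.96]
compartment [249.5 153.8] 0.87 [516.6 225.5   5. ] [[448.4716, 233.6167, 407.445], [0.1669, -0.0198, -0.9858]]
paddle_center [251.4 156.1] 0.84 [500.3 229.3 115. ] [[448.4716, 233.6167, 407.445], [0.1745, -0.0144, -0.9846]]
top spoon_ball [278.6 227.5] 0.68 [524.6 -65.5  61. ]
top spoon_center [314.8 221.4] 0.5 [ 542.7 -163.3   61. ]
top opening [286.3 227.5] 0.86 [521.4 -82.5 111. ]
top compartment [213.6 148.5] 0.66 [756.  123.8   5. ]
top compartment [173.5 231.2] 0.58 [512.9 228.    5. ]
top tray [160.2 226.8] 0.89 [525.  267.4   0. ]
top tray [278.  226.5] 0.57 [531.7 -67.2   0. ]
scene spoon_ball [233.2 178.2] 0.56 [542.7 -67.4  61. ]
scene spoon_center [203.3 169.6] 0.45 [ 543.6 -150.4   61. ]
scene opening [227.  152.8] 0.94 [514. -95. 111.]
scene opening [179.  127.3] 0.63 [ 469.  -258.3  111. ]
scene compartment [348.  219.8] 0.69 [515.1 221.1   5. ]
scene tray [365.8 227. ] 0.89 [516.2 265.4   0. ]
scene tray [232.6 175.4] 0.74 [ 478.3 -103.1    0. ]
```

View pics/w5.png

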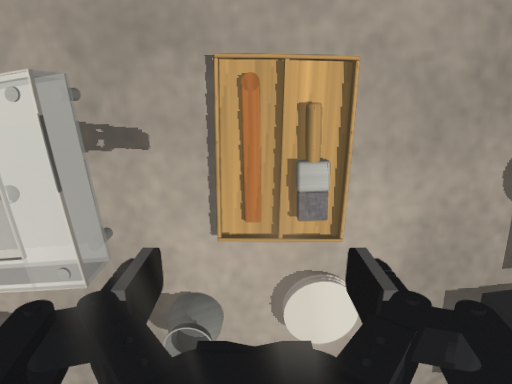

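The paddle lies flat in the empty compartment, at columns 240–262 and rows 75–222. The brush is undisturbed. Back to the opening.

play_rows(
  motion=[
    {"delta_rot":[0,0,6.6],"dp":[0,0,-2],"claw":1},
    {"delta_rot":[0,0,6.6],"dp":[0,0,-2],"claw":1},
    {"delta_rot":[0,0,6.6],"dp":[0,0,-2],"claw":1},
    {"delta_rot":[0,0,6.6],"dp":[0,0,0],"claw":1},
    {"delta_rot":[0,0,6.6],"dp":[0,0,0],"claw":1},
    {"delta_rot":[0,0,6.6],"dp":[0,0,0],"claw":1},
    {"delta_rot":[0,0,6.6],"dp":[0,0,0],"claw":1},
    {"delta_rot":[0,0,6.6],"dp":[0,0,0],"claw":1},
    {"delta_rot":[0,0,6.6],"dp":[0,0,0],"claw":1},
    {"delta_rot":[0,0,6.6],"dp":[0,0,0],"claw":1},
    {"delta_rot":[0,0,6.6],"dp":[0,0,0],"claw":1},
    {"delta_rot":[0,0,6.6],"dp":[0,0,0],"claw":1},
    {"delta_rot":[0,0,6.6],"dp":[0,0,0],"claw":1},
  ],
)

```text
t: 14.4
eef_pos: [519.4, 226.6, 316.4]
tcp_rot: [0.0, 0.71, 0.704, 0.0]
ft_force: [0.0, 0.3, 0.4]
grip_width: 85.4
gripper_force: 0.0
```

play_rows(
  motion=[
    {"delta_rot":[0,0,0],"dp":[-3.4,0.12,0],"claw":1},
    {"delta_rot":[0,0,0],"dp":[-3.4,0.12,0],"claw":1},
    {"delta_rot":[0,0,0],"dp":[-3.4,0.12,0],"claw":1},
    {"delta_rot":[0,0,0],"dp":[-3.4,0.12,0],"claw":1},
    {"delta_rot":[0,0,0],"dp":[-3.4,0.12,0],"claw":1},
    {"delta_rot":[0,0,0],"dp":[-3.4,0.12,0],"claw":1},
    {"delta_rot":[0,0,0],"dp":[-3.4,0.12,0],"claw":1},
    {"delta_rot":[0,0,0],"dp":[-3.4,0.12,0],"claw":1},
    {"delta_rot":[0,0,0],"dp":[-3.4,0.12,0],"claw":1},
    {"delta_rot":[0,0,0],"dp":[-3,0.12,0],"claw":1},
    {"delta_rot":[0,0,0],"dp":[0,0,0],"claw":1},
  ],
)

```text
t: 15.32
eef_pos: [530.0, -114.2, 316.2]
tcp_rot: [0.001, 0.71, 0.704, -0.001]
ft_force: [-0.6, 0.0, 0.3]
grip_width: 85.7
gripper_force: 0.0
```

```bash
python3 w.py w6 opening spoon_center spoon_ball spoon_bowl
```

```text
15.3167 [ 530.  -114.2  316.2] [ 0.0009  0.7103  0.7039 -0.0008] [-0.211  0.183 -0.024  1.363 -0.002  1.369] [-0.6  0.   0.3] 85.74041060455217 0.0
cam [530. -41. 459.] [-0.   -0.28 -0.96]
opening [243.8 148.3] 0.91 [518.8 -90.4 111. ] [[530.0894, -40.9879, 459.1087], [-0.032, -0.1405, -0.9896]]
spoon_center [257.5 196.9] 0.95 [ 534.1 -161.8   61. ] [[530.0894, -40.9879, 459.1087], [0.0097, -0.2903, -0.9569]]
spoon_ball [256.9 121.9] 0.85 [534.  -64.9  61. ] [[530.0894, -40.9879, 459.1087], [0.0097, -0.06, -0.9982]]
```

View pics/w6.png

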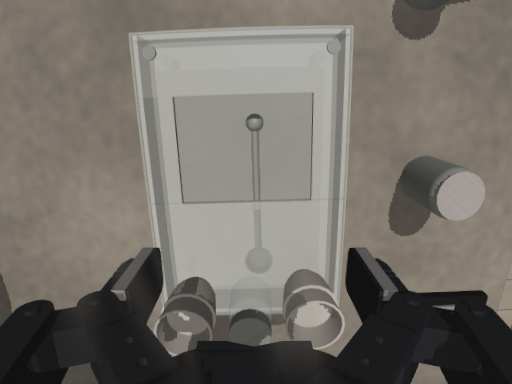

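The spoon is fully visible now: ball at (254,122), bowl at (259,260). The opening's corners are at (174,97), (313,93), (312,199) and (182,203). I'll descend to a closer second view.

play_rows(
  motion=[
    {"delta_rot":[0,0,0],"dp":[0.8,0.4,3],"claw":1},
    {"delta_rot":[0,0,0],"dp":[0.8,0,3.5],"claw":1},
    {"delta_rot":[0,0,0],"dp":[0.8,0,3.5],"claw":1},
    {"delta_rot":[0,0,0],"dp":[0.6,0,3],"claw":1},
    {"delta_rot":[0,0,0],"dp":[0,0,1],"claw":1},
    {"delta_rot":[0,0,0],"dp":[0,0,0],"claw":1},
    {"delta_rot":[0,0,0],"dp":[0,0,0],"claw":1},
  ],
)

```text
t: 16.15
eef_pos: [534.5, -78.9, 177.2]
tcp_rot: [0.0, 0.708, 0.706, 0.0]
ft_force: [0.3, 0.2, 0.6]
grip_width: 85.5
gripper_force: 0.0
```

```bash
python3 w.py w7 opening spoon_center spoon_ball spoon_bowl; python3 - <<'E'
from h import *
im=cv2.imread('pics/w7.png');cv2.imwrite('pics/w7.png',im)
E
```

```text
16.15 [534.5 -78.9 177.2] [1.000e-04 7.080e-01 7.062e-01 0.000e+00] [-0.147  0.23  -0.283  1.057 -0.     1.427] [0.3 0.2 0.6] 85.5436718881271 0.0
cam [534.  -6. 320.] [ 0.   -0.28 -0.96]
opening [233.9 229.3] 0.87 [519.8 -93.2 111. ] [[534.1176, -6.0641, 320.2678], [-0.0629, -0.3835, -0.9214]]
spoon_center [252.7 276.2] 0.77 [ 532.9 -161.2   61. ] [[534.1176, -6.0641, 320.2678], [-0.004, -0.5135, -0.8581]]
spoon_ball [250.1 176.4] 0.58 [531. -66.  61.] [[534.1176, -6.0641, 320.2678], [-0.0116, -0.2254, -0.9742]]
```

View pics/w7.png

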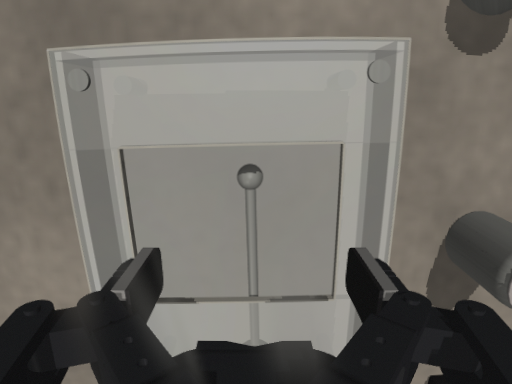

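The ball is at (249.5,176.5) and the handle runs down to (253,295). The opening's corners are at (121,149), (341,144), (333,298) and (136,300).

```bash
python3 - <<'E'
from h import *
mk=lambda p,q:cam('wrist',dict(eef_pos=np.array(p),tcp_rot=np.array(q)))
c6=mk([530.0,-114.2,316.2],[.0009,.7103,.7039,-.0008]);c7=mk([534.5,-78.9,177.2],[.0001,.7080,.7062,0])
print('ball',tri([ray(c6,(254.5,122.3)),ray(c7,(249.5,176.5))]))
print('center',tri([ray(c6,(257.5,196.9)),ray(c7,(252.7,276.2))]))
for c,L in [(c6,[(254.5,122.3),(259,260)]),(c7,[(249.5,176.5),(251,230),(253,295)])]:
    P=[atz(c,q,61) for q in L]; print([p.round(1).tolist() for p in P])
    d=P[-1]-P[0];print('yaw of bowl->ball',np.degrees(np.arctan2(-d[1],-d[0])))
for a,b in zip([(174,97),(313,93),(312,199),(182,203)],[(121,149),(341,144),(333,298),(136,300)]):
    print('corner',tri([ray(c6,a),ray(c7,b)])[0].round(1),atz(c6,a,111).round(1),atz(c7,b,111).round(1))
E
```

```text
ball (array([530.74306855, -65.1643588 ,  65.19606287]), [np.float64(0.20585689562148413), np.float64(0.20585689562146517)])
center (array([ 533.47769978, -162.35443988,   59.16372863]), [np.float64(0.6468967348412511), np.float64(0.6468967348412576)])
[[531.0, -65.4, 61.0], [535.7, -254.6, 61.0]]
yaw of bowl->ball 91.4390178820682
[[530.5, -66.1, 61.0], [531.5, -114.7, 61.0], [533.1, -181.7, 61.0]]
yaw of bowl->ball 91.27580147207333
corner [446.  -34.7 113.9] [445.3 -34.6 111. ] [444.8 -35.2 111. ]
corner [592.9 -32.3 109.9] [593.1 -32.1 111. ] [592.1 -32.4 111. ]
corner [ 595.4 -149.1  113.7] [ 596.7 -149.8  111. ] [ 595.3 -151.2  111. ]
corner [ 445.  -151.2  114.8] [ 445.7 -153.3  111. ] [ 441.6 -153.1  111. ]
```

play_rows(
  motion=[
    {"delta_rot":[0,0,-1.5],"dp":[-1.25,-0.3,1],"claw":0.65},
    {"delta_rot":[0,0,0],"dp":[0,0,2.5],"claw":0.65},
    {"delta_rot":[0,0,0],"dp":[0,0,2.5],"claw":0.65},
    {"delta_rot":[0,0,0],"dp":[0,0,2],"claw":0.65},
    {"delta_rot":[0,0,0],"dp":[0,0,1.5],"claw":0.65},
    {"delta_rot":[0,0,0],"dp":[0,0,1.2],"claw":0.65},
    {"delta_rot":[0,0,0],"dp":[0,0,0.8],"claw":0.65},
    {"delta_rot":[0,0,0],"dp":[0,0,0.4],"claw":0.65},
    {"delta_rot":[0,0,0],"dp":[0,0,0],"claw":0.65},
    {"delta_rot":[0,0,0],"dp":[0,0,0],"claw":0.65},
  ],
)

```text
t: 17.23
eef_pos: [531.7, -92.1, 58.0]
tcp_rot: [0.0, 0.699, 0.715, 0.0]
ft_force: [-0.4, -0.2, -0.0]
grip_width: 55.4
gripper_force: 0.0
```

```bash
python3 w.py w8 spoon_ball; cat > plan.py <<'E'
import numpy as np
W=[(-162,61,0,0),(-160,64,8,3),(-155,64,16,3),(-130,66,20,4),(-105,66,30,5),(-80,66,36,4),(-30,69,36,5),(-30,249,36,9)]
def tcp(xb,zb,t):
    a=np.radians(t);return np.array([xb+163*np.cos(a)+8*np.sin(a),zb+163*np.sin(a)-8*np.cos(a)])
p=tcp(*W[0][:3]);t0=0
for a,b in zip(W,W[1:]):
    for k in range(1,b[3]+1):
        w=[a[i]+(b[i]-a[i])*k/b[3] for i in range(3)];q=tcp(*w);d=(q-p)/10;r=np.radians(t0)
        print(k,'x %.2f z %.2f rot %.2f'%(d[0]*np.cos(r)+d[1]*np.sin(r),d[0]*np.sin(r)-d[1]*np.cos(r),w[2]-t0),'tcp',q.round(1))
        p=q;t0=w[2]
E
python3 plan.py
```

```text
17.2333 [531.7 -92.1  58. ] [4.000e-04 6.992e-01 7.149e-01 3.000e-04] [-0.172  0.335 -0.441  0.795 -0.     1.377] [-0.4 -0.2 -0. ] 55.39229894103483 0.0
cam [529. -19. 201.] [ 0.01 -0.28 -0.96]
spoon_ball [255.  208.3] 0.93 [531.3 -67.   61. ] [[529.4247, -19.2647, 201.0782], [0.0124, -0.3224, -0.9465]]
1 x 0.09 z -0.86 rot 2.67 tcp [ 1.9 61.6]
2 x 0.09 z -0.86 rot 2.67 tcp [ 2.4 70.2]
3 x 0.10 z -0.85 rot 2.67 tcp [ 2.5 78.8]
1 x 0.18 z -0.74 rot 2.67 tcp [ 3.3 86.3]
2 x 0.18 z -0.73 rot 2.67 tcp [ 3.8 93.8]
3 x 0.18 z -0.72 rot 2.67 tcp [  3.9 101.2]
1 x 0.63 z -0.16 rot 1.00 tcp [  9.5 104.5]
2 x 0.62 z -0.15 rot 1.00 tcp [ 15.  107.8]
3 x 0.62 z -0.14 rot 1.00 tcp [ 20.5 111. ]
4 x 0.62 z -0.13 rot 1.00 tcp [ 25.9 114.2]
1 x 0.49 z -0.40 rot 2.00 tcp [ 29.1 119.6]
2 x 0.48 z -0.38 rot 2.00 tcp [ 32.2 125. ]
3 x 0.47 z -0.37 rot 2.00 tcp [ 35.  130.3]
4 x 0.47 z -0.35 rot 2.00 tcp [ 37.7 135.5]
5 x 0.46 z -0.33 rot 2.00 tcp [ 40.2 140.6]
1 x 0.56 z -0.11 rot 1.50 tcp [ 44.4 144.3]
2 x 0.55 z -0.10 rot 1.50 tcp [ 48.6 148.1]
3 x 0.54 z -0.09 rot 1.50 tcp [ 52.6 151.7]
4 x 0.53 z -0.07 rot 1.50 tcp [ 56.6 155.3]
1 x 0.84 z 0.54 rot 0.00 tcp [ 66.6 155.9]
2 x 0.84 z 0.54 rot 0.00 tcp [ 76.6 156.5]
3 x 0.84 z 0.54 rot 0.00 tcp [ 86.6 157.1]
4 x 0.84 z 0.54 rot 0.00 tcp [ 96.6 157.7]
5 x 0.84 z 0.54 rot 0.00 tcp [106.6 158.3]
1 x 1.18 z -1.62 rot 0.00 tcp [106.6 178.3]
2 x 1.18 z -1.62 rot 0.00 tcp [106.6 198.3]
3 x 1.18 z -1.62 rot 0.00 tcp [106.6 218.3]
4 x 1.18 z -1.62 rot 0.00 tcp [106.6 238.3]
5 x 1.18 z -1.62 rot 0.00 tcp [106.6 258.3]
6 x 1.18 z -1.62 rot 0.00 tcp [106.6 278.3]
7 x 1.18 z -1.62 rot 0.00 tcp [106.6 298.3]
8 x 1.18 z -1.62 rot 0.00 tcp [106.6 318.3]
9 x 1.18 z -1.62 rot 0.00 tcp [106.6 338.3]
```

play_rows(
  motion=[
    {"delta_rot":[0,0,0],"dp":[-0.2,0,0.3],"claw":0.65},
    {"delta_rot":[0,0,0],"dp":[0,0,0.2],"claw":0.65},
    {"delta_rot":[0,0,0],"dp":[0,0,0],"claw":0.3},
    {"delta_rot":[0,0,0],"dp":[0,0,0],"claw":0},
    {"delta_rot":[0,0,0],"dp":[0,0,0],"claw":0},
    {"delta_rot":[0,0,0],"dp":[0,0,0],"claw":0},
    {"delta_rot":[0,0,0],"dp":[0,0,0],"claw":0},
    {"delta_rot":[0,0,0],"dp":[0,0,0],"claw":0},
    {"delta_rot":[0,0,0],"dp":[0,0,0],"claw":0},
    {"delta_rot":[0,0,0],"dp":[0,0,0],"claw":0},
  ],
  squeeze=90,
)

```text
t: 18.17
eef_pos: [531.5, -93.9, 52.5]
tcp_rot: [0.0, 0.699, 0.715, 0.0]
ft_force: [-0.2, 0.3, 1.9]
grip_width: 5.2
gripper_force: 88.3
```

play_rows(
  motion=[
    {"delta_rot":[0,2.7,0],"dp":[0.1,0,-0.86],"claw":0},
    {"delta_rot":[0,2.7,0],"dp":[0.1,0,-0.86],"claw":0},
    {"delta_rot":[0,2.6,0],"dp":[0.1,0,-0.85],"claw":0},
    {"delta_rot":[0,0,0],"dp":[0,0,0],"claw":0},
    {"delta_rot":[0,0,0],"dp":[0,0,0],"claw":0},
  ],
)

```text
t: 18.58
eef_pos: [531.2, -92.8, 77.9]
tcp_rot: [-0.049, 0.698, 0.713, 0.048]
ft_force: [0.4, 0.3, -1.0]
grip_width: 5.6
gripper_force: 88.2
```

```bash
cat > b.py <<'E'
from h import *
import sys
st=ctrl.get_state();c=cam('wrist',st);im=ctrl.capture('wrist');cv2.imwrite(f'pics/{sys.argv[1]}.png',im[:,:,::-1])
H=np.array(ctrl.camera_params('wrist')['hand_eye']);W=np.linalg.inv(H);ct=(c[0],c[1],W[:3,:3],W[:3,3])
print(st['eef_pos'].round(1),st['joint_pos'].round(2))
# expected: ball at tool x 27, z about -8; bowl at x -162
print('expected ball px',proj(ct,[27,0,-8]).round(1),'with TCP depth 0/-16',proj(ct,[[27,0,0],[27,0,-16]]).round(1).tolist())
for l in ('spoon_ball','spoon_bowl'):
    print(l,[(np.round(x['at'],1).tolist(),round(x['conf'],2)) for x in ctrl.pinpoint('wrist',l)[:2]])
for n in ('scene','top'):
    ctrl.capture(n);K=cam(n)
    for l in ('spoon_ball','spoon_center','spoon_bowl'):
        print(n,l,[(np.round(x['at'],1).tolist(),round(x['conf'],2)) for x in ctrl.pinpoint(n,l)[:2]])
    q=st['tcp_rot'];R=Ro.from_quat([q[1],q[2],q[3],q[0]]).as_matrix()
    print('  expect ball,center,bowl',proj(K,[st['eef_pos']+R@np.array([s,0,-8.]) for s in (27,-72,-162)]).round(1).tolist())
E
python3 b.py w9
```

```text
[531.2 -92.8  77.9] [-0.25  0.34 -0.38  0.88  0.13  1.29]
expected ball px [[254.9 208.2]] with TCP depth 0/-16 [[254.8, 202.7], [254.9, 214.2]]
spoon_ball [([255.6, 207.9], 0.74)]
spoon_bowl []
scene spoon_ball [([236.7, 171.9], 0.6), ([225.6, 152.2], 0.37)]
scene spoon_center [([203.8, 163.7], 0.71), ([200.0, 165.0], 0.63)]
scene spoon_bowl []
  expect ball,center,bowl [[234.8, 166.6], [199.6, 161.0], [170.0, 156.4]]
top spoon_ball [([278.6, 222.1], 0.57)]
top spoon_center [([285.8, 235.2], 0.37)]
top spoon_bowl [([173.7, 226.5], 0.2)]
  expect ball,center,bowl [[279.9, 224.4], [316.4, 224.7], [348.7, 224.9]]
```

The ball follows the grip as expected, so I'll carry on.

play_rows(
  motion=[
    {"delta_rot":[0,2.7,0],"dp":[0.18,0,-0.73],"claw":0},
    {"delta_rot":[0,2.7,0],"dp":[0.18,0,-0.73],"claw":0},
    {"delta_rot":[0,2.6,0],"dp":[0.18,0,-0.73],"claw":0},
    {"delta_rot":[0,1,0],"dp":[0.62,0,-0.16],"claw":0},
    {"delta_rot":[0,1,0],"dp":[0.62,0,-0.15],"claw":0},
    {"delta_rot":[0,1,0],"dp":[0.62,0,-0.14],"claw":0},
    {"delta_rot":[0,1,0],"dp":[0.62,0,-0.13],"claw":0},
    {"delta_rot":[0,0,0],"dp":[0,0,0],"claw":0},
    {"delta_rot":[0,0,0],"dp":[0,0,0],"claw":0},
  ],
)

```text
t: 19.88
eef_pos: [530.5, -68.5, 113.5]
tcp_rot: [-0.124, 0.688, 0.704, 0.121]
ft_force: [0.1, -0.0, -0.4]
grip_width: 5.1
gripper_force: 88.2
```

```bash
python3 b.py w10
```

```text
[530.5 -68.5 113.5] [-0.33  0.37 -0.3   1.03  0.33  1.2 ]
expected ball px [[254.9 208.4]] with TCP depth 0/-16 [[254.8, 203.0], [254.9, 214.5]]
spoon_ball [([253.5, 207.2], 0.7)]
spoon_bowl []
scene spoon_ball [([239.7, 159.4], 0.51)]
scene spoon_center [([211.3, 162.3], 0.61)]
scene spoon_bowl [([226.9, 152.9], 0.54), ([378.6, 237.3], 0.38)]
  expect ball,center,bowl [[242.5, 155.8], [208.1, 157.4], [180.1, 158.6]]
top spoon_ball [([271.4, 223.2], 0.44)]
top spoon_center [([173.0, 231.4], 0.68)]
top spoon_bowl [([269.4, 223.3], 0.15)]
  expect ball,center,bowl [[272.4, 223.3], [307.5, 224.1], [337.4, 224.8]]
```

play_rows(
  motion=[
    {"delta_rot":[0,2,0],"dp":[0.49,0,-0.4],"claw":0},
    {"delta_rot":[0,2,0],"dp":[0.48,0,-0.38],"claw":0},
    {"delta_rot":[0,2,0],"dp":[0.47,0,-0.37],"claw":0},
    {"delta_rot":[0,2,0],"dp":[0.47,0,-0.35],"claw":0},
    {"delta_rot":[0,2,0],"dp":[0.46,0,-0.33],"claw":0},
    {"delta_rot":[0,1.5,0],"dp":[0.56,0,-0.11],"claw":0},
    {"delta_rot":[0,1.5,0],"dp":[0.55,0,-0.1],"claw":0},
    {"delta_rot":[0,1.5,0],"dp":[0.54,0,-0.09],"claw":0},
    {"delta_rot":[0,1.5,0],"dp":[0.53,0,-0.07],"claw":0},
    {"delta_rot":[0,0,0],"dp":[0,0,0],"claw":0},
    {"delta_rot":[0,0,0],"dp":[0,0,0],"claw":0},
  ],
)

```text
t: 21.35
eef_pos: [529.9, -38.2, 154.5]
tcp_rot: [-0.221, 0.665, 0.68, 0.216]
ft_force: [-0.6, -0.3, -0.7]
grip_width: 5.4
gripper_force: 88.3
```

```bash
python3 b.py w11
```

```text
[529.9 -38.2 154.5] [-0.41  0.44 -0.2   1.22  0.56  1.05]
expected ball px [[254.9 208.6]] with TCP depth 0/-16 [[254.8, 203.2], [255.0, 214.7]]
spoon_ball [([248.7, 60.3], 0.58)]
spoon_bowl []
scene spoon_ball [([379.8, 238.3], 0.68), ([163.6, 137.5], 0.67)]
scene spoon_center [([223.0, 158.3], 0.67)]
scene spoon_bowl [([198.6, 164.2], 0.85)]
  expect ball,center,bowl [[252.1, 142.6], [221.4, 154.1], [197.1, 163.2]]
top spoon_ball [([262.0, 222.9], 0.59)]
top spoon_center []
top spoon_bowl []
  expect ball,center,bowl [[262.8, 221.8], [293.8, 223.5], [319.0, 225.0]]
```

The bowl is where it should be: seen at (199,164), expected at (197,163). Next I shift it across and lift.

play_rows(
  motion=[
    {"delta_rot":[0,0,0],"dp":[0.84,0,0.53],"claw":0},
    {"delta_rot":[0,0,0],"dp":[0.84,0,0.53],"claw":0},
    {"delta_rot":[0,0,0],"dp":[0.84,0,0.53],"claw":0},
    {"delta_rot":[0,0,0],"dp":[0.84,0,0.53],"claw":0},
    {"delta_rot":[0,0,0],"dp":[0.84,0,0.53],"claw":0},
    {"delta_rot":[0,0,0],"dp":[0,0,0],"claw":0},
    {"delta_rot":[0,0,0],"dp":[0,0,0],"claw":0},
  ],
)

```text
t: 22.48
eef_pos: [528.6, 12.1, 158.1]
tcp_rot: [-0.221, 0.664, 0.681, 0.216]
ft_force: [0.5, -0.3, -1.6]
grip_width: 5.1
gripper_force: 88.2
```

```bash
python3 b.py w12
```

```text
[528.6  12.1 158.1] [-0.33  0.4  -0.26  1.16  0.58  1.14]
expected ball px [[254.9 208.6]] with TCP depth 0/-16 [[254.8, 203.2], [255.0, 214.7]]
spoon_ball [([253.0, 205.8], 0.78)]
spoon_bowl [([253.1, 68.3], 0.17)]
scene spoon_ball [([271.6, 149.7], 0.81)]
scene spoon_center [([242.0, 158.8], 0.83)]
scene spoon_bowl [([212.3, 166.8], 0.86), ([227.7, 185.8], 0.58)]
  expect ball,center,bowl [[273.6, 146.5], [240.6, 157.9], [214.6, 167.0]]
top spoon_ball [([241.8, 222.3], 0.63)]
top spoon_center [([307.0, 142.5], 0.28)]
top spoon_bowl []
  expect ball,center,bowl [[241.8, 221.8], [274.2, 223.5], [300.5, 224.9]]
```

play_rows(
  motion=[
    {"delta_rot":[0,0,0],"dp":[0.59,0,-0.81],"claw":0},
    {"delta_rot":[0,0,0],"dp":[0.59,0,-0.81],"claw":0},
    {"delta_rot":[0,0,0],"dp":[0.59,0,-0.81],"claw":0},
    {"delta_rot":[0,0,0],"dp":[0.9,0,-1.24],"claw":0},
    {"delta_rot":[0,0,0],"dp":[0.9,0,-1.24],"claw":0},
    {"delta_rot":[0,0,0],"dp":[0.9,0,-1.24],"claw":0},
    {"delta_rot":[0,0,0],"dp":[1.18,0,-1.62],"claw":0},
    {"delta_rot":[0,0,0],"dp":[1.18,0,-1.62],"claw":0},
    {"delta_rot":[0,0,0],"dp":[1.18,0,-1.62],"claw":0},
    {"delta_rot":[0,0,0],"dp":[1.18,0,-1.62],"claw":0},
    {"delta_rot":[0,0,0],"dp":[1.18,0,-1.62],"claw":0},
    {"delta_rot":[0,0,0],"dp":[0.9,0,-1.24],"claw":0},
    {"delta_rot":[0,0,0],"dp":[0.59,0,-0.81],"claw":0},
    {"delta_rot":[0,0,0],"dp":[0,0,0],"claw":0},
    {"delta_rot":[0,0,0],"dp":[0,0,0],"claw":0},
    {"delta_rot":[0,0,0],"dp":[0,0,0],"claw":0},
    {"delta_rot":[0,0,0],"dp":[0,0,0],"claw":0},
    {"delta_rot":[0,0,0],"dp":[0,0,0],"claw":0},
    {"delta_rot":[0,0,0],"dp":[0,0,0],"claw":0},
  ],
)

```text
t: 24.62
eef_pos: [528.5, 11.5, 358.8]
tcp_rot: [-0.222, 0.665, 0.68, 0.216]
ft_force: [-0.7, -0.4, -0.6]
grip_width: 5.2
gripper_force: 88.3
```

```bash
python3 b.py w13; python3 - <<'E'
from h import *
cv2.imwrite('pics/end.png',ctrl.capture('scene')[:,:,::-1]);s=ctrl.get_state();print(s['t'],np.abs(s['joint_vel']).max(),s['gripper_force'])
E
```

```text
[528.5  11.5 358.8] [-0.33  0.29  0.06  1.59  0.58  1.14]
expected ball px [[254.9 208.6]] with TCP depth 0/-16 [[254.9, 203.2], [255.0, 214.7]]
spoon_ball [([255.4, 206.9], 0.92)]
spoon_bowl []
scene spoon_ball [([273.4, 61.5], 0.9)]
scene spoon_center [([238.1, 83.5], 0.85)]
scene spoon_bowl [([208.3, 97.1], 0.73)]
  expect ball,center,bowl [[276.4, 59.9], [236.9, 80.9], [206.5, 97.2]]
top spoon_ball [([239.0, 212.8], 0.44)]
top spoon_center [([304.3, 142.7], 0.7)]
top spoon_bowl [([287.5, 227.7], 0.63)]
  expect ball,center,bowl [[238.3, 212.9], [279.0, 215.8], [311.1, 218.1]]
25.2167 0.0015467547782518104 88.27216744422913
```

View pics/end.png

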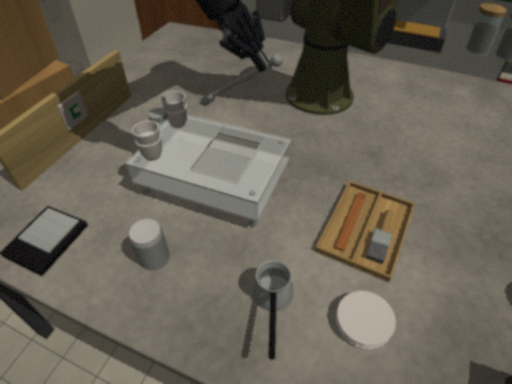

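The spoon is held clear of the shelf, from ball (274,61) to bowl (208,98), with the bowl about 27 cm above the work surface. The paddle lies in the tray and everything else stands where it was.

```bash
python3 -c "
from plant import ctrl
print(ctrl.finish_job())"
```

```text
the job is handed in; nothing more can be done
None
```

The job is handed in: the paddle lies flat in the tray's empty compartment, and the spoon came out ball end first and is held still, its lowest point about 14 cm above the upper shelf.

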